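# Put the hanging basket of grips away in the UV cabinet and start it

### The job

The rinsed tattoo grips are dry: pull the UV cabinet's drawer fully open, lift their wire basket up and off the two prongs of the drip hanger, and lower it (do not drop it) into the drawer so that it stands flat on the drawer floor. Let go of it, gently push the drawer fully home, and only then press the green start button all the way down and let it come back up. Leave the bottle, the jar and the carton where they stand.

Things in the scene. Friction and masses are not known exactly. Their poses are not given: they have to be found in the camera images.
- cabinet: fixed white UV tool cabinet, 215 deep x 270 wide x 127 mm high, standing on the table. Origin on the table under the middle of its front edge; x points from its front to its back (roughly away from the robot), y sideways along the front, z up. The drawer slides out of its front along -x of this frame.
- drawer (a joint): travel of the cabinet's drawer in m: 0 = fully home, 0.145 = fully open (end stop). It slides along the cabinet's -x with about 1.5 N of friction and stays where it is left; it starts between home and 45 mm ajar.
- drawer_handle (a point): middle of the drawer's steel bar handle (moves with the drawer). The bar is round, 10 mm thick, 120 mm long along the cabinet's y, 105 mm above the table, 42 mm in front of the drawer's dark front panel (panel 250 mm wide, its top edge 117 mm above the table); free space above and below it. Axes as the cabinet's.
- drawer_floor (a point): centre of the drawer's inner floor, on its upper face, 22 mm above the table (moves with the drawer). Inside the drawer is 135 mm along x and 230 mm along y; side and back walls rise 38 mm above the floor, the front panel 95 mm; open above when pulled out. The roof of the cabinet leaves 93 mm of height above this floor when the drawer goes in. Axes as the cabinet's.
- basket_grip (a point): centre of the black sleeve in the middle of the basket's carrying bar; the sleeve is 12 mm thick and 70 mm long, lying along the basket's y. Basket z is up when it hangs or stands; its underside is 80 mm below this point. The bar is rigid with the basket, 7 mm thick outside the sleeve, 143 mm long along y, with an upright at each end.
- basket: the stainless wire basket, 86 (x) x 150 (y) mm, walls 28 mm high (the rim 52 mm below the carrying bar's axis), 86 mm high over the bar's sleeve, about 0.3 to 0.6 kg with the three grips clipped fast in it. Origin at the centre of its underside, axes as for its sleeve.
- hanger: fixed steel drip hanger: a 165 x 170 mm tray, a 14 mm post (top 242 mm above the table) and two 8 mm prongs. Origin at the post's foot. The prongs run from the post's top, 235 mm above the table, along -x of this frame at y = -52 and +52 mm, under the basket's bar and above its rim, and turn up at their red open ends, 90 mm from the post.
- hanger_seat (a point): midway between the two V dips of the prongs, where the axis of the basket's bar lies when it hangs; axes as the hanger's (bar along y, open ends towards -x). The prong ends top out 13 mm above this point, the prongs' lowest part is 15 mm below it, so the basket comes off by about 27 mm up, then 80 mm or more towards -x, clear of the ends. Fingers have 65 mm free in front of and behind the sleeve.
- start_top (a point): centre of the top face of the green start button on the cabinet's roof (22 mm diameter, 140 mm above the table when up; moves with the button). It is pushed straight down.
- start (a joint): how far the start button is pressed, m: 0 = up, 0.006 = fully down (about 5 N). A spring brings it back.
- wash_bottle_mid (a point): bystander: green wash bottle with white cap, 62 mm diameter, 165 mm high, standing; point at its mid-height.
- balm_jar_mid (a point): bystander: amber jar with black lid, 72 mm diameter, 62 mm high, standing; point at its mid-height.
- cartridge_box_mid (a point): bystander: carton with a blue-green band, 75 x 115 x 68 mm high; point at its mid-height.
Mind the look-alikes: they are no part of the job. Leave any orange look-alike of the hanger alone.

How it is judged:
By the outcome, as a careful person would: the job done as asked, in the order asked, and still so for the second after the job is handed in, with the robot touching nothing.
It also fails if it takes over 72 s, if anything falls off the work surface, if the arm or the gripper's body presses on something with over 40 N, if the wrist force passes 120 N, or if a joint passes its speed limit or range.

### The arm

A 6-joint arm with a two-finger parallel gripper is mounted at the origin on the work surface. World frame = base frame: x ahead of the robot, y to its left, z up, the work surface at z = 0. Lengths are in m, angles in rad, forces in N, time in s.
With the tool pointing down it reaches from about 0.25 to 0.775 m from the base axis. Payload 4 kg.
Tool frame: the origin (TCP) lies at the very end of the fingers, on their centre line; the grasp point (between the pads) lies 19 mm behind it; z points along the fingers, y is the direction in which the jaws open and shut (so a half turn about z gives the same grasp; the last joint's range is limited). The gripper opens to 94 mm and grips with 3 to 60 N. Pads are 16 mm wide; open, the fingers measure 119 mm over their backs; the gripper's body (75 mm by 177 mm) begins 78 mm behind the grasp point.
Start: joints at [1.142, 0.087, 1.371, -0, 1.684, -0.103], TCP at [0.176, 0.521, 0.177] pointing down, gripper open.
Joint ranges: [-3.1, 3.1], [-0.76, 2.03], [0.27, 2.55], [-1.08, 4.22], [0.17, 2.65], [-2.57, 2.57]. Speed limits (rad/s): [2.79, 2.79, 3.14, 3.14, 3.14, 3.14].

### API

Orientations are given as [roll, pitch, yaw] about the fixed x, y, z axes, in that order (R = Rz(yaw) Ry(pitch) Rx(roll)).
In Python, from bench import robot, snapshot, calibration gives the robot as it stands. The module is installed in compiled form; this text tells all that it offers.
- The arm moves only by the tool servo_tool, never from a script. Its argument "series" is text: rows parted by semicolons, each of 5 numbers parted by spaces: the closure, from -1 (fully open) to 1 (shut), then the shift along the tool's x, y, z in cm, then the turn about the tool's z in rad. A call has 1 to 20 rows; each row is the pose to reach, as a shift and turn from the pose commanded when the call began, along the tool's axes at that moment; what a row does not reach only later rows make up. A row lasts 1/12 s, in which the tool goes at most 41.7 mm and 7.16 degrees, less where a joint would pass 70% of its speed; a pose out of reach is approached as far as the arm can. A call with a gripper value outside its range is refused whole. The fingers move at their own pace and stop on an object; the grip force is fixed at half the most. Time passes only in rows, so rows that repeat a pose let the fingers close. It gives the time, the measured TCP pose, the force and the opening at its end, in the units of the state.
- robot.get_obs(): the state, without advancing time (a new reading comes with each control period).
- snapshot(name): name is "scene" or "top" or "wrist"; returns (picture, depth): 480x640x3 uint8, red, green, blue; 480x640 float32, m along the optical axis (not along the pixel's ray), 0 where there is no reading.
- calibration(name): a dict with "fx", "fy", "cx", "cy" (pixels), "rvec" (rotation vector, rad) and "tvec" (3), from world to camera coordinates, as OpenCV has them; the wrist camera has in their place "tool_from_camera" (4x4, takes a point from camera to tool coordinates, whose origin is the TCP and whose axes are the flange's). Camera axes: x right, y down, z forward; pixel columns grow to the right and rows downward; lengths in m; the calibration is good to about 2 mm. The wrist camera is an equidistant fisheye: a pixel r from the principal point sees the ray r / f radians off the axis. A picture is of the moment at which its call begins: read the wrist's pose just before it. calibration takes no time and is no camera call.
- robot.close_job(): hands the job in, once; it reports no verdict.
The state is a dict: "time": time; "joint_positions": joint angles; "qvel": joint speeds; "joint_torque": joint torques, N m; "tool_pos": TCP position; "ee_rot": TCP orientation; "wrist_force": force on the tool from outside, world axes, zero at the start; "wrist_torque": the same for the moment, N m; "width": finger opening in m.
Only numpy, scipy, OpenCV 4.12 (cv2) and the standard library are available. Lean on these libraries where they do the work, as an engineer would, in place of code of your own. Each camera call takes 0.05 s, during which the arm holds its last target. There are 200 camera calls.

## Working session

There is one attempt and no reset: what is moved stays moved. The work goes in short steps, Python scripts to look and compute and a tool call to move; the robot and the scene stay as the last step left them, time stands still between calls to the robot, and variables do not carry over. Pictures are saved under pics/ and viewed, about 8 in all and at most 12, crops included, and the job is handed in when it is done.

Besides the shell and the picture viewer there is one more tool, called after ">>>" as name(argument=value, ...), one argument or row to a line, values as JSON. servo_tool: Moves the arm, as the interface text tells. Its arguments: {"type":"object","properties":{"series":{"type":"string"}},"required":["series"]}

```bash
mkdir -p pics; cat > h.py <<'E'
import numpy as np, cv2
from bench import robot, snapshot, calibration
from scipy.spatial.transform import Rotation as R
def cam(n):
    c=calibration(n); return np.array([[c['fx'],0,c['cx']],[0,c['fy'],c['cy']],[0,0,1]]),cv2.Rodrigues(np.array(c['rvec'],float))[0],np.array(c['tvec'],float).ravel()
def world(n,depth):
    K,Rm,t=cam(n); v,u=np.mgrid[:480,:640]
    p=np.stack([(u-K[0,2])/K[0,0]*depth,(v-K[1,2])/K[1,1]*depth,depth],-1)
    return (p-t)@Rm
def onplane(n,u,v,z):
    K,Rm,t=cam(n); d=Rm.T@np.linalg.solve(K,[u,v,1]); o=-Rm.T@t
    return o+d*(z-o[2])/d[2]
def save(n,img): cv2.imwrite('pics/'+n+'.png',img[:,:,::-1])
E
python3 - <<'E'
from h import *
for n in('scene','top'):
    p,d=snapshot(n); save(n+'0',p); np.savez('/tmp/'+n+'0.npz',p=p,d=d)
    K,Rm,t=cam(n); print(n,-Rm.T@t,K[0,0],(d>0).mean())
o=robot.get_obs(); print(o)
E
```

```text
scene [ 1.16277497 -0.73845141  1.01595288] 462.0032179854663 0.9960774739583333
top [ 0.394358   -0.01275484  1.34562267] 493.91667237729274 0.9961848958333334
{'time': 0.1, 'joint_positions': array([ 1.14188344e+00,  8.78998313e-02,  1.37206406e+00,  3.23363008e-06,
        1.68359842e+00, -1.03091869e-01]), 'qvel': array([-0.00158112, -0.00193219, -0.00173997, -0.00135455, -0.00092373,
        0.00017843]), 'joint_torque': array([ 1.93626438e-03, -3.41252768e+01, -3.03301513e+01,  7.18628406e-02,
        3.04784894e-02, -1.10131496e-04]), 'tool_pos': array([0.1758227 , 0.52057412, 0.17613085]), 'ee_rot': array([-3.13963379e+00, -2.05892435e-04,  2.81577180e+00]), 'wrist_force': array([ 0.68280696, -0.29295147,  0.5026383 ]), 'wrist_torque': array([ 0.00802799, -0.02738104, -0.02749489]), 'width': 0.09384220005093276}
```

View pics/scene0.png

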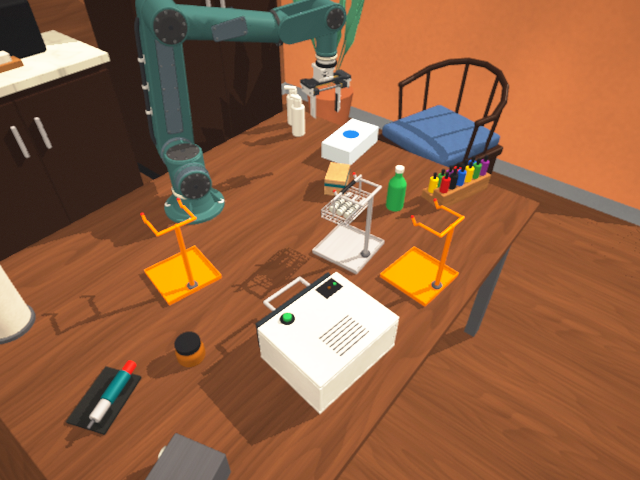

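View pics/top0.png

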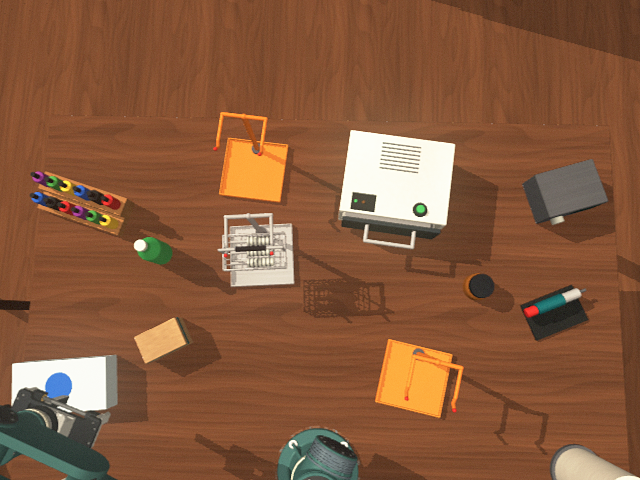

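The scene view shows the cabinet at (328,340), its handle at (288,292), and the steel hanger with the basket at (348,205). Two empty orange hangers, both look-alikes, are at (183,262) and (425,262). In the top view:

| Item | Pixel |
|---|---|
| Basket sleeve | (250,248) |
| Steel hanger | (262,255) |
| Orange look-alike hangers | (253,160), (415,378) |
| Handle | (390,243) |
| Green start button | (420,210) |
| Display's green lamp (not the button) | (364,201) |
| Grey box, not the cabinet | (565,190) |
| White box with blue spot, not the cabinet | (63,385) |

I choose the steel hanger's basket, the white cabinet and the large green button.

```bash
python3 - <<'E'
from h import *
z=np.load('/tmp/top0.npz'); p,d=z['p'],z['d']; W=world('top',d); Z=W[...,2]
hsv=cv2.cvtColor(p,cv2.COLOR_RGB2HSV)
def reg(m,u0,u1,v0,v1):
    r=np.zeros(m.shape,bool); r[v0:v1,u0:u1]=m[v0:v1,u0:u1]; return r
def rect(m,n):
    q=W[m][:,:2].astype(np.float32); r=cv2.minAreaRect(q); print(n,m.sum(),'z',np.median(Z[m]),'mean',q.mean(0),'rect',r); print(cv2.boxPoints(r).round(4).tolist())
rect(reg((abs(Z-.127)<.008),330,470,120,245)&(hsv[...,2]>120),'roof')
rect(reg((Z>.09)&(Z<.125)&(hsv[...,1]<70)&(hsv[...,2]>110),355,425,228,255),'handle')
rect(reg((hsv[...,0]>45)&(hsv[...,0]<85)&(hsv[...,1]>120)&(hsv[...,2]>60),408,432,198,222),'button')
m=reg((hsv[...,2]<70)&(Z>.15),228,275,235,262); rect(m,'sleeve')
m=reg((Z>.19),205,300,205,290)&(hsv[...,1]<90); rect(m,'hanger high'); 
m=reg((Z<.03)&(Z>.003)&(hsv[...,1]<60)&(hsv[...,2]>120),215,310,210,300); rect(m,'tray')
big=cv2.resize(np.hstack([p[195:300,205:315],p[120:225,340:450]]),None,fx=3.6,fy=3.6,interpolation=cv2.INTER_CUBIC); save('crop1',big)
for v in range(238,262,2): print(v,[(int(Z[v,u]*1000)) for u in range(222,284,4)])
E
```

```text
roof 8204 z 0.12640624087385344 mean [ 0.7507084  -0.18804617] rect ((0.742007851600647, -0.18504919111728668), (0.27218008041381836, 0.22971242666244507), 83.8296127319336)
[[0.6132000088691711, -0.30799999833106995], [0.8416000008583069, -0.3327000141143799], [0.8708000183105469, -0.06210000067949295], [0.6424000263214111, -0.03739999979734421]]
handle 288 z 0.10847793950902927 mean [ 0.5849867  -0.16963282] rect ((0.5919557809829712, -0.1680913120508194), (0.1303468644618988, 0.044734444469213486), 87.73138427734375)
[[0.5669999718666077, -0.23229999840259552], [0.6116999983787537, -0.23409999907016754], [0.6169000267982483, -0.1039000004529953], [0.5722000002861023, -0.10209999978542328]]
button 56 z 0.1392535272374258 mean [ 0.6638525  -0.24149561] rect ((0.663611114025116, -0.24233296513557434), (0.01750369742512703, 0.021777525544166565), 4.563464641571045)
[[0.6539999842643738, -0.2321999967098236], [0.6557999849319458, -0.2538999915122986], [0.6732000112533569, -0.2524999976158142], [0.671500027179718, -0.23080000281333923]]
sleeve 119 z 0.2399837904018623 mean [0.5371521 0.
[... 1234 characters left out ...]
 [181, 241, 157, 5, 4, 9, 159, 172, 176, 171, 170, 170, 237, 158, 5, 4]
246 [182, 238, 157, 4, 238, 237, 239, 239, 239, 240, 243, 237, 235, 236, 239, 236]
248 [238, 238, 240, 237, 239, 241, 239, 239, 242, 240, 240, 238, 238, 234, 237, 232]
250 [234, 241, 235, 235, 237, 242, 236, 238, 238, 237, 233, 176, 241, 159, 8, 196]
252 [205, 238, 172, 172, 176, 173, 173, 181, 181, 178, 177, 182, 247, 159, 2, 2]
254 [184, 242, 161, 9, 6, 6, 156, 177, 176, 175, 174, 173, 244, 155, 7, 2]
256 [184, 244, 159, 9, 4, 4, 157, -3, -1, 8, 8, 4, 1, 159, 157, 161]
258 [182, -2, 157, 159, 156, 155, 159, 174, 175, 173, 174, 172, 177, 153, 9, 5]
260 [182, -2, 157, 9, 12, 3, 3, 177, 181, 180, 177, 180, 181, 153, 2, 3]
```

View pics/crop1.png

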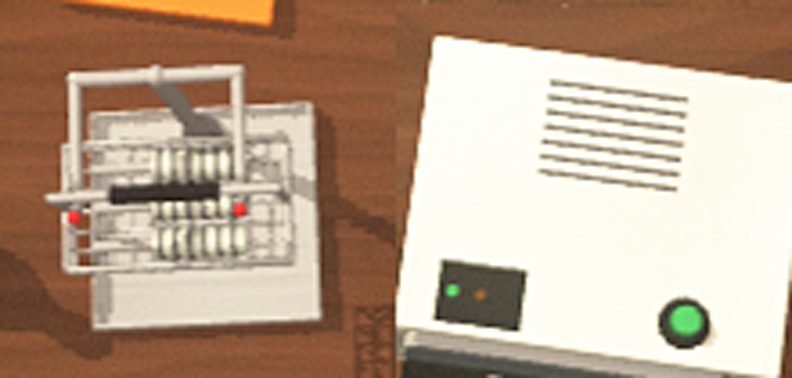

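The crop confirms the choice. The black sleeve, centred at crop (163,193), sits on the steel hanger, whose red open ends at (75,217) and (240,210) point towards −x. The green start button is at (686,320) and is distinct from the small lamp at (452,290).

```bash
cat >> h.py <<'E'
def shift(x,y,z,yaw,src=None):
    o=robot.get_obs(); p=o['tool_pos']; r=R.from_euler('xyz',o['ee_rot'])
    d=r.inv().apply(np.array([x,y,z])-p)*100
    a=-(yaw-o['ee_rot'][2]); a=(a+np.pi)%(2*np.pi)-np.pi
    print('shift cm',d.round(2),'turn',round(a,4),'| at',p.round(4),'yaw',round(o['ee_rot'][2],4),'t',round(o['time'],2),'w',round(o['width'],4),'F',o['wrist_force'].round(1))
E
python3 - <<'E'
from h import *
z=np.load('/tmp/top0.npz'); p,d=z['p'],z['d']; W=world('top',d); Z=W[...,2]
hsv=cv2.cvtColor(p,cv2.COLOR_RGB2HSV)
def pts(m,z):
    v,u=np.nonzero(m); return np.array([onplane('top',a,b,z)[:2] for a,b in zip(u,v)])
def reg(m,u0,u1,v0,v1):
    r=np.zeros(m.shape,bool); r[v0:v1,u0:u1]=m[v0:v1,u0:u1]; return r
m=reg((hsv[...,2]<80)&(Z>.22)&(Z<.26),230,272,240,256); P=pts(m,.245).astype(np.float32); print('sleeve',len(P),P.mean(0),cv2.minAreaRect(P), W[m][:,2].mean())
c=-.108; ex=np.array([np.cos(c),np.sin(c)]); ey=np.array([-ex[1],ex[0]]); O=np.array([.6425,-.174])
m=reg((Z>.095)&(Z<.125)&(hsv[...,1]<80)&(hsv[...,2]>100),355,425,225,256); P=pts(m,.108)
q=(P-O)@np.c_[ex,ey]
for y0 in np.arange(-.06,.08,.015):
    s=q[(abs(q[:,1]-y0)<.0075)]; 
    if len(s): print(round(y0,3),s[:,0].min().round(4),np.median(s[:,0]).round(4),s[:,0].max().round(4),len(s))
print('y',q[:,1].min(),q[:,1].max())
shift(.5745,-.167,.2,1.463)
E
```

```text
sleeve 129 [0.53912157 0.16016908] ((0.5393022894859314, 0.15974056720733643), (0.010398246347904205, 0.06575221568346024), 4.222748756408691) 0.2398704726045029
-0.06 -0.0691 -0.0455 -0.0096 74
-0.045 -0.0698 -0.0644 -0.0099 25
-0.03 -0.0696 -0.0647 -0.0598 24
-0.015 -0.0694 -0.0644 -0.0596 23
0.0 -0.0692 -0.0646 -0.06 24
0.015 -0.0687 -0.0641 -0.0594 24
0.03 -0.0691 -0.0643 -0.0596 23
0.045 -0.0689 -0.0641 -0.0594 23
0.06 -0.0687 -0.0487 -0.0243 71
y -0.07187691072639307 0.06617712456033563
shift cm [-59.78 -52.38  -2.3 ] turn 1.3528 | at [0.1758 0.5206 0.1761] yaw 2.8158 t 0.1 w 0.0938 F [ 0.7 -0.3  0.5]
```

>>> servo_tool(
  series="-1 0 0 -4 0; -1 0 0 -8 0; -1 0 0 -12 0; -1 0 0 -15 0; -1 0 0 -15 0",
)

```text
time: 0.52
tool_pos: [0.1767, 0.5227, 0.3351]
ee_rot: [3.128, 0.001, 2.816]
wrist_force: [-0.1, 0.3, 0.6]
width: 0.0937
```

>>> servo_tool(
  series="0.36 -4 -3.5 0 0.09; 0.36 -8 -7 0 0.18; 0.36 -12 -10.5 0 0.27; 0.36 -16 -14 0 0.36; 0.36 -20 -17.5 0 0.45; 0.36 -24 -21 0 0.54; 0.36 -28 -24.5 0 0.63; 0.36 -32 -28 0 0.72; 0.36 -36 -31.5 0 0.81; 0.36 -40 -35 0 0.9; 0.36 -44 -38.5 0 0.99; 0.36 -48 -42 0 1.08; 0.36 -52 -45.5 0 1.17; 0.36 -56 -49 2 1.26; 0.36 -58.5 -51.5 5 1.32; 0.36 -60.2 -52.8 8 1.353; 0.36 -60.2 -52.8 10 1.353; 0.36 -60.2 -52.8 12 1.353; 0.36 -60.2 -52.8 13.5 1.353; 0.36 -60.2 -52.8 13.5 1.353",
)

```text
time: 2.18
tool_pos: [0.5743, -0.1678, 0.1959]
ee_rot: [-3.141, -0.0, 1.462]
wrist_force: [1.6, 0.4, -0.0]
width: 0.0299
```

```bash
python3 - <<'E'
from h import *
shift(.5781,-.170,.086,1.463)
p,d=snapshot('top'); save('t1',cv2.resize(p[110:320,290:470],None,fx=2.8,fy=2.8))
p,d=snapshot('wrist'); save('w1',p)
E
```

```text
shift cm [-0.18  0.42 10.99] turn -0.001 | at [ 0.5743 -0.1678  0.1959] yaw 1.462 t 2.18 w 0.0299 F [ 1.6  0.4 -0. ]
```

View pics/w1.png

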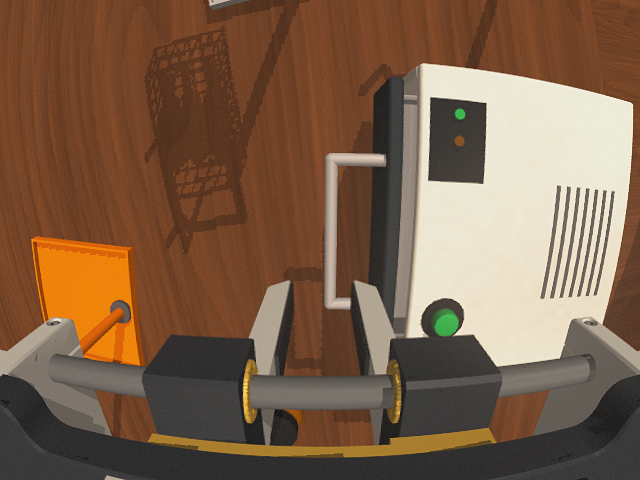

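The wrist view shows the bar (u≈330, v 155 to 303) between the fingertips at (288,285) and (360,285), about 4 mm off the jaw centre, which agrees with my estimate. I'll descend and grip.

>>> servo_tool(
  series="0.36 -0.1 0.4 2 0; 0.36 -0.2 0.4 5 0; 0.36 -0.2 0.4 8 0; 0.36 -0.2 0.4 10 0; 0.36 -0.2 0.4 11 0; 0.36 -0.2 0.4 11 0; 0.6 -0.2 0.4 11 0; 1 -0.2 0.4 11 0; 1 -0.2 0.4 11 0; 1 -0.2 0.4 11 0; 1 -0.2 0.4 11 0",
)

```text
time: 3.2
tool_pos: [0.5786, -0.1688, 0.0897]
ee_rot: [3.139, 0.001, 1.463]
wrist_force: [-0.5, -0.6, -0.0]
width: 0.0015
```

```bash
python3 - <<'E'
from h import *
print(robot.get_obs())
p,d=snapshot('wrist'); a=p[130:400,150:550]
s,d=snapshot('scene'); save('ws2',np.vstack([cv2.resize(a,(800,540))[0:300],cv2.resize(s[220:340,200:400],(500,300))[:, :].copy() if 0 else cv2.resize(s[230:330,180:440],(800,300))]))
E
```

```text
{'time': 3.2, 'joint_positions': array([-3.78023284e-01,  2.33324837e-01,  1.37778641e+00,  1.18594869e-04,
        1.52808483e+00, -2.70049594e-01]), 'qvel': array([-2.38805215e-03,  3.98398811e-03,  1.07289879e-02, -1.22912763e-03,
       -2.22345722e-03, -6.14372885e-05]), 'joint_torque': array([ 2.45764700e-02, -3.95027840e+01, -2.95689636e+01,  6.96669077e-02,
        2.60795234e-02,  8.59195225e-04]), 'tool_pos': array([ 0.57859854, -0.1688264 ,  0.08973743]), 'ee_rot': array([3.13925131e+00, 5.25154279e-04, 1.46281710e+00]), 'wrist_force': array([-0.51994645, -0.58270703, -0.03957148]), 'wrist_torque': array([-0.05126237,  0.06895618,  0.01409132]), 'width': 0.0015111152518967942}
```

View pics/ws2.png

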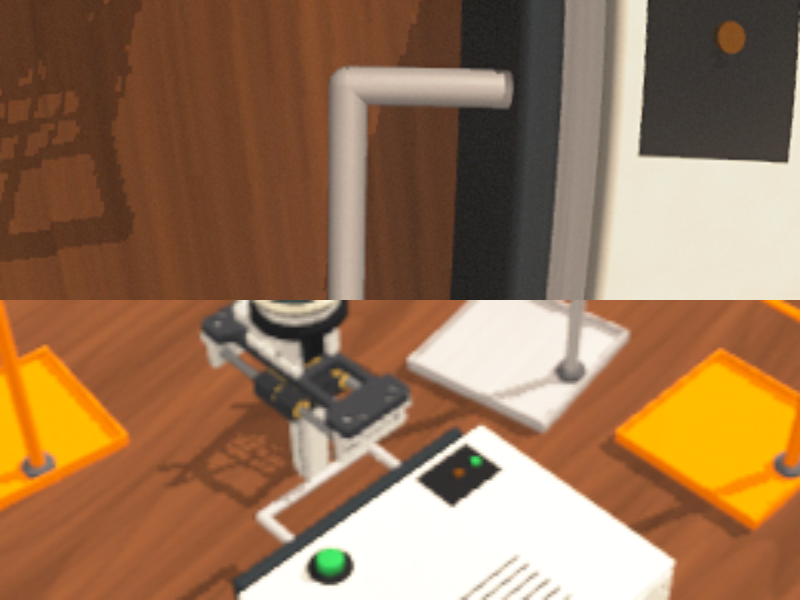

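```bash
python3 - <<'E'
from h import *
print(robot.get_obs()['width'])
p,d=snapshot('wrist'); save('w3',p); s,_=snapshot('top'); save('t3',cv2.resize(s[200:270,345:450],None,fx=6,fy=6,interpolation=cv2.INTER_CUBIC))
E
```

```text
0.00013380380463357162
```

View pics/w3.png

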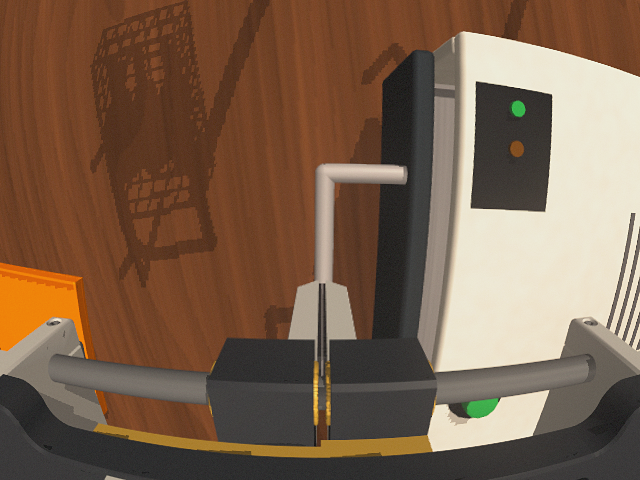

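```bash
cat >> h.py <<'E'
def wristworld(d,u,v):
    c=calibration('wrist'); T=np.array(c['tool_from_camera']); o=robot.get_obs()
    x,y=u-c['cx'],v-c['cy']; r=np.hypot(x,y); th=r/c['fx']
    ray=np.array([np.sin(th)*x/r,np.sin(th)*y/r,np.cos(th)]); q=ray/ray[2]*d[v,u]
    t=T[:3,:3]@q+T[:3,3]
    return R.from_euler('xyz',o['ee_rot']).apply(t)+o['tool_pos'], t
E
python3 - <<'E'
from h import *
p,d=snapshot('wrist')
for u,v in [(325,200),(325,230),(325,260),(324,275),(315,292),(330,292),(312,320),(395,200),(520,150),(250,100),(322,300)]: 
    w,t=wristworld(d,u,v); print((u,v),d[v,u].round(3),'world',w.round(4),'tool',t.round(4))
print(np.array(calibration('wrist')['tool_from_camera']).round(3), robot.get_obs()['width'])
p,dd=snapshot('top'); W=world('top',dd)
for u,v in [(372,241),(380,242),(405,246),(410,247),(400,160)]: print((u,v),W[v,u].round(4))
E
```

```text
(325, 200) 0.187 world [ 0.5856 -0.1197  0.1118] tool [ 0.0495  0.0024 -0.0234]
(325, 230) 0.191 world [ 0.584  -0.1351  0.112 ] tool [ 0.034   0.0024 -0.0236]
(325, 260) 0.195 world [ 0.5823 -0.1512  0.112 ] tool [ 0.0178  0.0025 -0.0236]
(324, 275) 0.197 world [ 0.5809 -0.1595  0.1119] tool [ 0.0094  0.0019 -0.0234]
(315, 292) 0.175 world [ 0.5764 -0.1593  0.1347] tool [ 0.0091 -0.0025 -0.0463]
(330, 292) 0.175 world [ 0.5835 -0.16    0.1349] tool [ 0.0092  0.0046 -0.0465]
(312, 320) 0.148 world [ 0.5757 -0.1594  0.1637] tool [ 0.0089 -0.0032 -0.0753]
(395, 200) 0.218 world [ 0.627  -0.1284  0.0809] tool [0.0452 0.0444 0.0075]
(520, 150) 0.159 world [ 0.6832 -0.1     0.1319] tool [ 0.0795  0.0973 -0.0435]
(250, 100) 0.275 world [ 0.5347 -0.0486  0.002 ] tool [ 0.1146 -0.056   0.0864]
(322, 300) 0.171 world [ 0.5795 -0.1614  0.1402] tool [ 0.0074  0.0008 -0.0517]
[[ 0.    -0.964 -0.267  0.077]
 [ 1.     0.     0.     0.001]
 [-0.    -0.267  0.964 -0.209]
 [ 0.     0.     0.     1.   ]] 0.0004255554412845959
(372, 241) [ 0.5219 -0.089   0.5113]
(380, 242) [ 0.5207 -0.1028  0.51  ]
(405, 246) [ 0.5436 -0.1769  0.3112]
(410, 247) [ 0.543  -0.1889  0.3024]
(400, 160) [ 0.7917 -0.1931  0.1254]
```

View pics/t3.png

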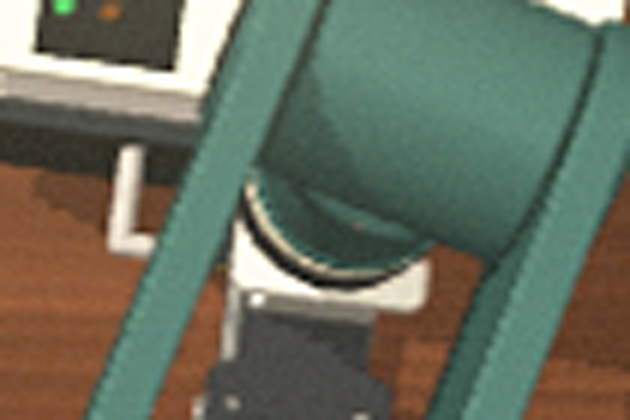

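```bash
python3 - <<'E'
from h import *
p,d=snapshot('wrist')
for u in (305,312,335,342):
    print(u,[(v,wristworld(d,u,v)[1].round(4).tolist()) for v in range(274,296,3)])
p,d=snapshot('scene'); W=world('scene',d)
m=(np.hypot(W[...,0]-.5786,W[...,1]+.1688)<.045)&(W[...,2]>.05)&(W[...,2]<.2)
for z in np.arange(.08,.2,.01):
    k=m&(abs(W[...,2]-z)<.005)
    if k.any(): print(round(z,2),k.sum(),W[k].mean(0).round(4),W[k].min(0).round(3),W[k].max(0).round(3))
E
```

```text
305 [(274, [-0.03, -0.0134, 0.087]), (277, [-0.0325, -0.0134, 0.0863]), (280, [-0.0355, -0.0135, 0.0871]), (283, [-0.038, -0.0135, 0.0865]), (286, [0.0085, -0.0076, -0.0372]), (289, [0.009, -0.0074, -0.0422]), (292, [0.0093, -0.0072, -0.0468]), (295, [0.009, -0.0071, -0.0498])]
312 [(274, [-0.0298, -0.0074, 0.0864]), (277, [-0.0331, -0.0075, 0.088]), (280, [-0.0353, -0.0075, 0.0865]), (283, [0.0091, -0.0042, -0.0345]), (286, [0.0088, -0.0041, -0.0379]), (289, [0.0091, -0.004, -0.0424]), (292, [0.0089, -0.0039, -0.0457]), (295, [0.0087, -0.0038, -0.049])]
335 [(274, [-0.0302, 0.0121, 0.0875]), (277, [-0.0327, 0.0121, 0.0869]), (280, [-0.0352, 0.0121, 0.0864]), (283, [0.0095, 0.0074, -0.0355]), (286, [0.0086, 0.0073, -0.0373]), (289, [0.0087, 0.0072, -0.0415]), (292, [0.0092, 0.007, -0.0466]), (295, [0.0089, 0.0069, -0.0495])]
342 [(274, [-0.03, 0.018, 0.0868]), (277, [-0.0321, 0.0179, 0.0852]), (280, [-0.0357, 0.0181, 0.0877]), (283, [-0.0382, 0.0181, 0.0868]), (286, [0.0088, 0.0108, -0.0378]), (289, [0.0093, 0.0105, -0.0429]), (292, [0.0097, 0.0103, -0.0478]), (295, [0.0089, 0.0102, -0.0494])]
0.1 21 [ 0.5827 -0.1673  0.1034] [ 0.573 -0.21   0.099] [ 0.589 -0.131  0.105]
0.11 79 [ 0.5811 -0.1783  0.1088] [ 0.571 -0.213  0.105] [ 0.622 -0.127  0.115]
0.12 11 [ 0.5853 -0.1787  0.1202] [ 0.57  -0.181  0.115] [ 0.623 -0.169  0.125]
0.13 28 [ 0.5827 -0.1762  0.1302] [ 0.566 -0.183  0.125] [ 0.592 -0.162  0.135]
0.14 30 [ 0.5834 -0.1769  0.1402] [ 0.569 -0.183  0.135] [ 0.592 -0.164  0.145]
0.15 31 [ 0.5832 -0.1761  0.15  ] [ 0.564 -0.183  0.145] [ 0.592 -0.164  0.155]
0.16 30 [ 0.5833 -0.177   0.1601] [ 0.566 -0.183  0.156] [ 0.592 -0.163  0.165]
0.17 31 [ 0.5824 -0.1776  0.17  ] [ 0.568 -0.182  0.165] [ 0.592 -0.166  0.175]
0.18 20 [ 0.583  -0.179   0.1792] [ 0.568 -0.183  0.175] [ 0.591 -0.171  0.184]
0.19 15 [ 0.5865 -0.1775  0.1902] [ 0.58  -0.183  0.186] [ 0.592 -0.166  0.194]
```

Both cameras agree that the fingers actually end about 34 mm behind the reported TCP (world z ≈ 0.123 with TCP at 0.090). The jaws therefore shut just above the bar. I'll treat the real tip as TCP − 34 mm from here on.

>>> servo_tool(
  series="0.36 0 0 0 0; 0.36 0 0 0 0; 0.36 0 0.1 0 0; 0.36 0 0.1 0 0; 0.36 0 0.1 0 0; 0.36 0 0.1 1 0; 0.36 0 0.1 2 0; 0.36 0 0.1 3 0; 0.36 0 0.1 3.5 0; 0.36 0 0.1 3.5 0; 1 0 0.1 3.5 0; 1 0 0.1 3.5 0; 1 0 0.1 3.5 0; 1 0 0.1 3.5 0",
)

```text
time: 4.77
tool_pos: [0.5793, -0.1689, 0.054]
ee_rot: [3.14, 0.0, 1.463]
wrist_force: [-1.3, 0.4, -0.5]
width: 0.0094
```

```bash
python3 - <<'E'
from h import *
p,d=snapshot('wrist'); save('w4',p)
for u,v in [(265,345),(390,345),(322,440),(265,400),(60,350),(30,420),(320,465),(322,300),(325,230)]: print((u,v),wristworld(d,u,v)[1].round(4))
print(robot.get_obs()['width'])
E
```

```text
(265, 345) [ 0.0331 -0.0124 -0.1359]
(390, 345) [ 0.0337  0.0162 -0.1369]
(322, 440) [-0.1896  0.0011  0.053 ]
(265, 400) [ 0.0297 -0.0105 -0.1517]
(60, 350) [ 0.0269 -0.0723 -0.1372]
(30, 420) [ 0.0286 -0.0589 -0.1674]
(320, 465) [ 0.0229  0.0003 -0.1627]
(322, 300) [ 0.0101  0.0008 -0.0578]
(325, 230) [ 0.0417  0.0021 -0.057 ]
0.009549646891692866
```

Gripped: the width reads 9.5 mm. The gripper body is also about 34 mm further back than the text says, so it's a consistent offset. Now pulling along −y of the tool.

>>> servo_tool(
  series="1 0 -0.5 0 0; 1 0 -1.5 0 0; 1 0 -2.5 0 0; 1 0 -3.5 0 0; 1 0 -4.5 0 0; 1 0 -5.5 0 0; 1 0 -6.5 0 0; 1 0 -7.5 0 0; 1 0 -8.5 0 0; 1 0 -9.5 0 0; 1 0 -10.3 0 0; 1 0 -11 0 0; 1 0 -11.5 0 0; 1 0 -11.5 0 0",
)

```text
time: 5.98
tool_pos: [0.4629, -0.155, 0.0539]
ee_rot: [-3.14, -0.002, 1.463]
wrist_force: [-1.4, 5.2, 7.2]
width: 0.0087
```

>>> servo_tool(
  series="1 0 -0.3 0 0; 1 0 -0.6 0 0; 1 0 -0.9 0 0; 1 0 -0.9 0 0; 1 0 -0.9 0 0",
)

```text
time: 6.4
tool_pos: [0.4547, -0.1541, 0.054]
ee_rot: [-3.141, -0.002, 1.463]
wrist_force: [1.1, 5.9, 6.2]
width: 0.0088
```

>>> servo_tool(
  series="1 0 -0.2 0 0; 1 0 -0.4 0 0; 1 0 -0.6 0 0; 1 0 -0.6 0 0; 1 0 -0.6 0 0",
)

```text
time: 6.82
tool_pos: [0.449, -0.1534, 0.0539]
ee_rot: [-3.141, -0.002, 1.463]
wrist_force: [1.7, 5.8, 6.2]
width: 0.009
```

>>> servo_tool(
  series="1 0 -0.2 0 0; 1 0 -0.4 0 0; 1 0 -0.6 0 0; 1 0 -0.6 0 0; 1 0 -0.6 0 0",
)

```text
time: 7.23
tool_pos: [0.4445, -0.1529, 0.054]
ee_rot: [3.138, -0.002, 1.463]
wrist_force: [4.9, 6.6, 4.6]
width: 0.0088
```

>>> servo_tool(
  series="1 0 -0.2 0 0; 1 0 -0.4 0 0; 1 0 -0.4 0 0; 1 0 -0.4 0 0",
)

```text
time: 7.57
tool_pos: [0.4449, -0.1529, 0.054]
ee_rot: [3.129, -0.002, 1.463]
wrist_force: [15.9, 4.8, -3.0]
width: 0.009
```

End stop reached (15.9 N, no more travel). I'll relax, release and rise, then move above the basket sleeve.

>>> servo_tool(
  series="1 0 0.3 0 0; 1 0 0.3 0 0; 0.36 0 0.3 0 0; 0.36 0 0.3 0 0; 0.36 0 0.3 0 0; 0.36 0 0.3 -1.5 0; 0.36 0 0.3 -5 0; 0.36 0 0.3 -9 0; 0.2 0 0.3 -13 0; 0 2 0.7 -17 -0.02; 0 6 1.4 -21 -0.05; 0 10 2.2 -24 -0.08; 0 14 2.9 -24 -0.1; 0 18 3.7 -24 -0.12; 0 22 4.5 -24 -0.14; 0 26 5.2 -24 -0.16; 0 29 5.7 -24 -0.178; 0 31 6 -24 -0.178; 0 32.1 6.2 -24 -0.178; 0 32.1 6.2 -24 -0.178",
)

```text
time: 9.23
tool_pos: [0.5356, 0.16, 0.2916]
ee_rot: [-3.138, 0.001, 1.644]
wrist_force: [-0.7, -1.1, -0.1]
width: 0.0471
```

```bash
python3 - <<'E'
from h import *
shift(.5393,.160,.181,1.641)
p,d=snapshot('wrist'); t,dt=snapshot('top'); np.savez('/tmp/t5.npz',p=t,d=dt)
save('wt5',np.vstack([cv2.resize(p,(560,420))[60:],np.pad(cv2.resize(t[120:270,330:470],(224,240)),((0,0),(0,336),(0,0)))]))
# sleeve in wrist
hsv=cv2.cvtColor(p,cv2.COLOR_RGB2HSV)
for u in range(180,460,20):
    print(u,[(v,wristworld(d,u,v)[0].round(3).tolist(),int(hsv[v,u,2])) for v in range(200,300,12) if .225<wristworld(d,u,v)[0][2]<.26])
E
```

```text
shift cm [-0.02  0.41 11.06] turn 0.0025 | at [0.5356 0.16   0.2916] yaw 1.6435 t 9.23 w 0.0471 F [-0.7 -1.1 -0.1]
180 []
200 []
220 []
240 []
260 []
280 []
300 []
320 []
340 []
360 []
380 []
400 []
420 [(236, [0.612, 0.172, 0.229], 137), (284, [0.615, 0.135, 0.238], 147), (296, [0.616, 0.126, 0.239], 154)]
440 []
```

View pics/wt5.png

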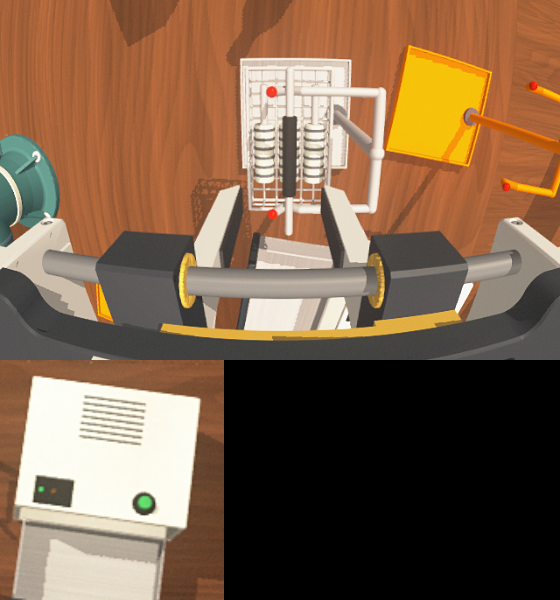

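The wrist view shows the open drawer and the black sleeve (u≈330, v≈200 to 294 at full scale) between the jaws. It lies 4 mm towards +y of the tool, as planned. I'll check it numerically and measure the drawer floor from the top view.

```bash
python3 - <<'E'
from h import *
p,d=snapshot('wrist'); hsv=cv2.cvtColor(p,cv2.COLOR_RGB2HSV)
m=np.zeros((480,640),bool); m[190:305,312:350]=hsv[190:305,312:350,2]<70
P=np.array([wristworld(d,u,v)[0] for v,u in zip(*np.nonzero(m))]); P=P[P[:,2]>.2]
print('sleeve',len(P),P.mean(0).round(4),np.median(P,0).round(4),P.min(0).round(3),P.max(0).round(3), cv2.minAreaRect(P[:,:2].astype(np.float32)))
z=np.load('/tmp/t5.npz'); W=world('top',z['d'])
c=-.108; ex=np.array([np.cos(c),np.sin(c)]); ey=np.array([-ex[1],ex[0]]); O=np.array([.6425,-.174])
sub=W[215:300,320:460].reshape(-1,3); q=(sub[:,:2]-O)@np.c_[ex,ey]
f=(abs(sub[:,2]-.022)<.006)&(q[:,0]<-.005)&(q[:,0]>-.2)&(abs(q[:,1])<.14); print('floor',f.sum(),q[f].min(0),q[f].max(0),np.percentile(q[f],[2,98],0), sub[f,2].mean())
for lo,hi,n in((.05,.07,'wall'),(.1,.125,'panel/handle')):
    f=(sub[:,2]>lo)&(sub[:,2]<hi)&(q[:,0]<-.01)&(q[:,0]>-.25)&(abs(q[:,1])<.15); print(n,f.sum(),np.percentile(q[f],[1,50,99],0).round(4).tolist())
f=(sub[:,2]>.1)&(sub[:,2]<.125)&(q[:,0]<-.1)&(abs(q[:,1])<.15); print(np.histogram(q[f,0],20))
E
```

```text
sleeve 106 [0.5414 0.1604 0.2411] [0.5393 0.1605 0.2413] [0.535 0.128 0.238] [0.549 0.197 0.243] ((0.5423285365104675, 0.16278038918972015), (0.011059368029236794, 0.06860337406396866), 4.644840717315674)
floor 3896 [-0.15790074 -0.11439687] [-0.00813532  0.11909867] [[-0.13450054 -0.10999286]
 [-0.01170003  0.11133918]] 0.021572925680424668
wall 274 [[-0.1584, -0.1167], [-0.0675, -0.0401], [-0.0101, 0.1198]]
panel/handle 823 [[-0.2038, -0.1171], [-0.156, 0.0058], [-0.1454, 0.1227]]
(array([ 43,  57,  60,  28,   9,  10,  10,  10,  11,   9,   7,  10,  10,
        10,   9, 101, 128, 123, 115,  63]), array([-0.20464881, -0.20163253, -0.19861625, -0.19559997, -0.19258369,
       -0.18956741, -0.18655112, -0.18353484, -0.18051856, -0.17750228,
       -0.174486  , -0.17146972, -0.16845344, -0.16543716, -0.16242088,
       -0.1594046 , -0.15638832, -0.15337204, -0.15035576, -0.14733947,
       -0.14432319]))
```

>>> servo_tool(
  series="0 0 0 0 0; 0 0 0 0 0",
)

```text
time: 9.55
tool_pos: [0.5358, 0.1571, 0.2938]
ee_rot: [3.141, 0.0, 1.638]
wrist_force: [-0.4, 0.4, 0.5]
width: 0.047
```

>>> servo_tool(
  series="0 0.2 0.3 1 0; 0 0.4 0.55 3 -0.008; 0 0.4 0.55 5 -0.008; 0 0.4 0.55 7 -0.008; 0 0.4 0.55 9 -0.008; 0 0.4 0.55 10.5 -0.008; 0 0.4 0.55 11.2 -0.008; 0 0.4 0.55 11.2 -0.008; 0 0.4 0.55 11.2 -0.008; 1 0.4 0.55 11.2 -0.008; 1 0.4 0.55 11.2 -0.008; 1 0.4 0.55 11.2 -0.008; 1 0.4 0.55 11.2 -0.008; 1 0.4 0.55 11.2 -0.008; 1 0.4 0.55 11.2 -0.008",
)

```text
time: 10.8
tool_pos: [0.5415, 0.1633, 0.1817]
ee_rot: [3.14, -0.0, 1.649]
wrist_force: [0.0, -0.0, 1.8]
width: 0.0112
```

Gripped (11 mm). Lifting off.

>>> servo_tool(
  series="1 0 0 -0.3 0; 1 0 0 -0.8 0; 1 0 0 -1.5 0; 1 0 0 -2.2 0; 1 0 0 -2.9 0; 1 0 0 -3.4 0; 1 0 0 -3.6 0; 1 0 0 -3.6 0",
)

```text
time: 11.47
tool_pos: [0.5416, 0.1633, 0.2185]
ee_rot: [3.14, -0.0, 1.649]
wrist_force: [-1.1, 0.6, -6.0]
width: 0.0113
```

```bash
python3 - <<'E'
from h import *
shift(.5655,-.1657,.21,1.463)
p,d=snapshot('wrist'); s,_=snapshot('scene'); save('ws6',np.vstack([cv2.resize(p,(520,390))[40:290],cv2.resize(s[140:280,270:430],(400,350))[:, :].repeat(1,0) if 0 else np.pad(cv2.resize(s[130:280,270:450],(420,350)),((0,0),(0,100),(0,0)))]))
E
```

```text
shift cm [-32.99  -0.18   0.84] turn 0.1858 | at [0.5416 0.1633 0.2185] yaw 1.6488 t 11.47 w 0.0113 F [-1.1  0.6 -6. ]
```

View pics/ws6.png

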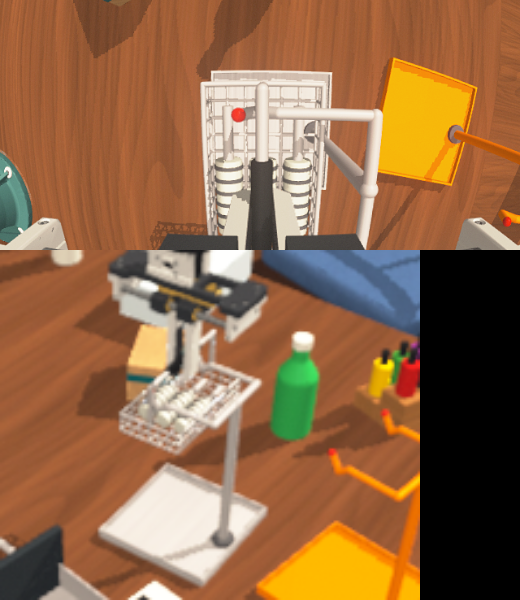

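The basket is lifted and still between the fingers, with both sleeve and bar above the prongs. Wrist load is about 6 N. With 37 mm of lift the rim is close beneath the prongs, so I'll lower 9 mm before withdrawing.

>>> servo_tool(
  series="1 0 0 0.4 0; 1 0 0 0.9 0; 1 0 0 0.9 0; 1 0 -1 0.9 0; 1 0 -2 0.9 0; 1 0 -3.2 0.9 0; 1 0 -4.5 0.9 0; 1 0 -6 0.9 0; 1 0 -7.5 0.9 0; 1 0 -9 0.9 0; 1 0 -10.3 0.9 0; 1 0 -11.2 0.9 0; 1 0 -11.5 0.9 0; 1 0 -11.5 0 0; 1 0 -11.5 -1.5 0; 1 0 -11.5 -3.5 0; 1 0 -11.5 -5.5 0; 1 0 -11.5 -6.5 0; 1 0 -11.5 -7 0; 1 0 -11.5 -7 0",
)

```text
time: 13.23
tool_pos: [0.4274, 0.1544, 0.2887]
ee_rot: [3.139, -0.0, 1.649]
wrist_force: [0.5, -0.7, -5.1]
width: 0.011
```

```bash
python3 - <<'E'
from h import *
shift(.5655,-.1657,.24,1.463)
E
```

```text
shift cm [-32.99  11.27   4.88] turn 0.1856 | at [0.4274 0.1544 0.2887] yaw 1.6486 t 13.23 w 0.011 F [ 0.5 -0.7 -5.1]
```

>>> servo_tool(
  series="1 -1 0 0 0; 1 -3 0.2 0 0.01; 1 -5.5 0.6 0 0.03; 1 -8 1.2 0 0.045; 1 -10.5 2 0 0.06; 1 -13 2.8 0 0.075; 1 -15.5 3.7 0 0.09; 1 -18 4.6 0 0.105; 1 -20.5 5.6 0 0.12; 1 -23 6.7 0 0.135; 1 -25.5 7.8 0 0.15; 1 -28 8.9 0.5 0.165; 1 -30 9.9 1.5 0.175; 1 -31.5 10.6 3 0.1856; 1 -32.5 11 4 0.1856; 1 -33 11.3 4.9 0.1856; 1 -33 11.3 4.9 0.1856; 1 -33 11.3 4.9 0.1856; 1 -33 11.3 4.9 0.1856",
)

```text
time: 14.82
tool_pos: [0.5648, -0.1651, 0.2392]
ee_rot: [3.141, -0.0, 1.464]
wrist_force: [-0.0, 0.6, -4.6]
width: 0.011
```

```bash
python3 - <<'E'
from h import *
shift(.5655,-.1657,.05,1.463)
p,d=snapshot('wrist'); s,_=snapshot('scene'); save('ws7',np.hstack([cv2.resize(p[40:340,100:600],(400,240)),cv2.resize(s[190:370,200:400],(266,240))]))
E
```

```text
shift cm [-0.06  0.06 18.92] turn 0.0014 | at [ 0.5648 -0.1651  0.2392] yaw 1.4644 t 14.82 w 0.011 F [-0.   0.6 -4.6]
```

View pics/ws7.png

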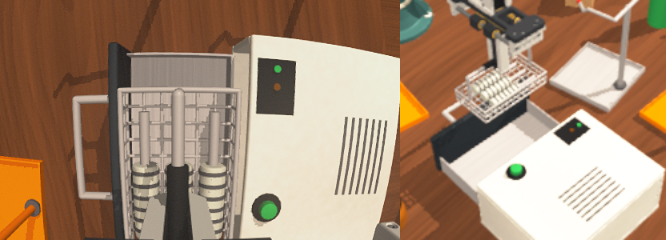

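The basket hangs level over the open drawer, centred between panel and cabinet front. Lowering.

>>> servo_tool(
  series="1 0 0 1 0; 1 0 0 3 0; 1 0 0 5 0; 1 0 0 7 0; 1 0 0 9 0; 1 0 0 11 0; 1 0 0 13 0; 1 0 0 14.5 0; 1 0 0 16 0; 1 0 0 17 0; 1 0 0 17.7 0; 1 0 0 18.2 0; 1 0 0 18.2 0; 1 0 0 18.2 0",
)

```text
time: 16.08
tool_pos: [0.5652, -0.166, 0.0569]
ee_rot: [3.141, 0.0, 1.463]
wrist_force: [-0.0, -0.2, -5.8]
width: 0.0115
```

>>> servo_tool(
  series="1 0 0 0.2 0; 1 0 0 0.4 0; 1 0 0 0.5 0; 1 0 0 0.5 0; 1 0 0 0.5 0",
)

```text
time: 16.5
tool_pos: [0.5649, -0.166, 0.0514]
ee_rot: [3.141, -0.0, 1.463]
wrist_force: [0.8, 0.2, -5.4]
width: 0.0109
```

>>> servo_tool(
  series="1 0 0 0.1 0; 1 0 0 0.2 0; 1 0 0 0.2 0; 1 0 0 0.2 0",
)

```text
time: 16.83
tool_pos: [0.5648, -0.1659, 0.0492]
ee_rot: [-3.141, -0.0, 1.463]
wrist_force: [0.2, -0.1, -5.0]
width: 0.011
```

>>> servo_tool(
  series="1 0 0 0.1 0; 1 0 0 0.2 0; 1 0 0 0.2 0; 1 0 0 0.2 0",
)

```text
time: 17.17
tool_pos: [0.5659, -0.1658, 0.0483]
ee_rot: [3.139, -0.0, 1.463]
wrist_force: [1.6, 1.6, -1.4]
width: 0.0112
```

>>> servo_tool(
  series="1 0 0 0.1 0; 1 0 0 0.1 0; 1 0 0 0.1 0",
)

```text
time: 17.42
tool_pos: [0.5664, -0.1659, 0.0481]
ee_rot: [3.138, -0.0, 1.463]
wrist_force: [3.6, 2.6, 4.1]
width: 0.011
```

>>> servo_tool(
  series="0.7 0 0 0 0; 0.5 0 0 0 0; 0.2 0 0 0 0; 0.2 0 0 0 0; 0.2 0 0 0 0; 0.2 0 0 -0.5 0; 0.2 0 0 -2 0; 0.2 0 0 -4 0; 0.2 0 0 -7 0; 0.2 0 0 -10.5 0; 0.2 0 0 -14 0; 0.2 0 0 -17 0; 0.2 0 0 -19 0; 0.2 0 0 -19 0; 0.2 0 0 -19 0",
)

```text
time: 18.67
tool_pos: [0.5654, -0.1662, 0.2376]
ee_rot: [3.139, 0.001, 1.463]
wrist_force: [0.2, 0.1, -0.1]
width: 0.0376
```

```bash
python3 - <<'E'
from h import *
shift(.4445,-.1525,.054,1.463)
p,d=snapshot('wrist'); s,_=snapshot('scene'); save('ws8',np.hstack([cv2.resize(p[40:340,100:600],(500,300)),cv2.resize(s[190:370,200:380],(300,300))]))
hsv=cv2.cvtColor(p,cv2.COLOR_RGB2HSV)
P=np.array([wristworld(d,u,v)[0] for v in range(60,330,3) for u in range(150,420,3)])
c=-.108; ex=np.array([np.cos(c),np.sin(c)]); ey=np.array([-ex[1],ex[0]]); q=(P[:,:2]-[.6425,-.174])@np.c_[ex,ey]
f=(P[:,2]>.097)&(P[:,2]<.116)&(q[:,0]>-.14)&(q[:,0]<-.02); print('bar',f.sum(),q[f].mean(0),q[f].min(0),q[f].max(0),P[f,2].mean())
a,b=np.polyfit(q[f,1],P[f,2],1); print('slope along bar',a)
f=(P[:,2]>.04)&(P[:,2]<.055)&(abs(q[:,0]+.078)<.05); print('rim',q[f].min(0),q[f].max(0),np.polyfit(q[f,0],P[f,2],1))
f=(P[:,2]>.098)&(q[:,0]<-.19)&(q[:,0]>-.22); print('handle',np.median(q[f],0),f.sum())
E
```

```text
shift cm [  0.08 -12.22  18.32] turn 0.0001 | at [ 0.5654 -0.1662  0.2376] yaw 1.4631 t 18.67 w 0.0376 F [ 0.2  0.1 -0.1]Traceback (most recent call last):
  File "<stdin>", line 5, in <module>
  File "h.py", line 20, in wristworld
    c=calibration('wrist'); T=np.array(c['tool_from_camera']); o=robot.get_obs()
                                                                 ~~~~~~~~~~~~~^^
ValueError: time passes only in moves, steps and waits
```

View pics/ws8.png

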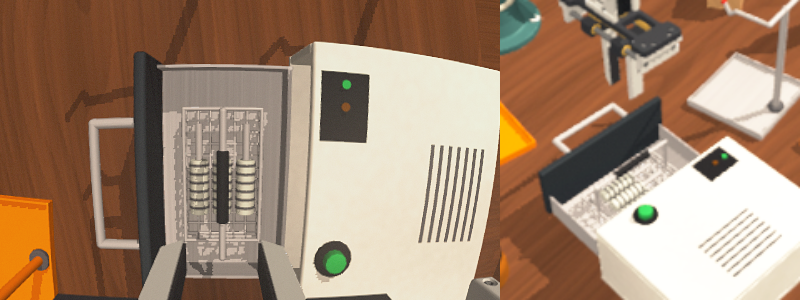

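The basket stands upright in the drawer, inside all the walls and released. Next I'll regrip the handle and push it home.

>>> servo_tool(
  series="0.36 0 -1.5 0 0; 0.36 0 -4.5 0 0; 0.36 0 -8 0 0; 0.36 0 -11 0 0; 0.36 0.1 -12.2 0 0; 0.36 0.1 -12.2 1 0; 0.36 0.1 -12.2 4 0; 0.36 0.1 -12.2 7.5 0; 0.36 0.1 -12.2 11 0; 0.36 0.1 -12.2 14 0; 0.36 0.1 -12.2 16.5 0; 0.36 0.1 -12.2 18 0; 0.36 0.1 -12.2 18.3 0; 0.36 0.1 -12.2 18.3 0; 1 0.1 -12.2 18.3 0; 1 0.1 -12.2 18.3 0; 1 0.1 -12.2 18.3 0; 1 0.1 -12.2 18.3 0; 1 0.1 -12.2 18.3 0",
)

```text
time: 20.35
tool_pos: [0.4447, -0.1523, 0.0546]
ee_rot: [3.139, 0.001, 1.463]
wrist_force: [-0.3, 0.4, 2.0]
width: 0.0089
```

Gripped. I'll push gently for 13.8 cm, then creep to the stop.

>>> servo_tool(
  series="1 0 0.2 0 0; 1 0 0.6 0 0; 1 0 1.2 0 0; 1 0 2 0 0; 1 0 2.8 0 0; 1 0 3.6 0 0; 1 0 4.4 0 0; 1 0 5.2 0 0; 1 0 6 0 0; 1 0 6.8 0 0; 1 0 7.6 0 0; 1 0 8.4 0 0; 1 0 9.2 0 0; 1 0 10 0 0; 1 0 10.8 0 0; 1 0 11.6 0 0; 1 0 12.3 0 0; 1 0 12.8 0 0; 1 0 13.2 0 0; 1 0 13.5 0 0",
)

```text
time: 22.02
tool_pos: [0.5788, -0.1683, 0.0547]
ee_rot: [3.14, 0.003, 1.462]
wrist_force: [-2.5, -3.7, 4.4]
width: 0.0088
```

>>> servo_tool(
  series="1 0 0.2 0 0; 1 0 0.4 0 0; 1 0 0.5 0 0; 1 0 0.6 0 0; 1 0 0.7 0 0; 1 0 0.7 0 0; 1 0 0.7 0 0",
)

```text
time: 22.6
tool_pos: [0.5857, -0.169, 0.0547]
ee_rot: [3.139, 0.003, 1.462]
wrist_force: [-0.6, -3.8, 5.4]
width: 0.0091
```

Now 1 to 2 mm steps until the stop.

>>> servo_tool(
  series="1 0 0.1 0 0; 1 0 0.2 0 0; 1 0 0.3 0 0; 1 0 0.3 0 0; 1 0 0.3 0 0",
)

```text
time: 23.02
tool_pos: [0.5886, -0.1694, 0.0547]
ee_rot: [3.139, 0.003, 1.462]
wrist_force: [-1.3, -4.8, 5.2]
width: 0.0091
```

>>> servo_tool(
  series="1 0 0.1 0 0; 1 0 0.2 0 0; 1 0 0.2 0 0; 1 0 0.2 0 0",
)

```text
time: 23.35
tool_pos: [0.5884, -0.1694, 0.0546]
ee_rot: [-3.139, 0.003, 1.462]
wrist_force: [-6.1, -3.7, 9.2]
width: 0.0092
```

>>> servo_tool(
  series="1 0 0.1 0 0; 1 0 0.2 0 0; 1 0 0.2 0 0; 1 0 0.2 0 0",
)

```text
time: 23.68
tool_pos: [0.5882, -0.1693, 0.0546]
ee_rot: [-3.134, 0.003, 1.462]
wrist_force: [-11.6, -3.6, 10.6]
width: 0.009
```

Home stop reached: the force builds with no movement, and total travel was 144.6 mm. Release, rise, and move above the button with the fingers shut.

>>> servo_tool(
  series="1 0 -0.3 0 0; 1 0 -0.3 0 0; 0.36 0 -0.3 0 0; 0.36 0 -0.3 0 0; 0.36 0 -0.3 0 0; 0.36 0 -0.3 0 0; 0.36 0 -0.3 -1 0; 0.36 0 -0.3 -4 0; 0.36 0 -0.3 -8 0; 0.36 0 -0.3 -11 0; 1 0 -0.3 -13 0; 1 -1.5 1.5 -13 0; 1 -3.5 4 -13 0; 1 -5.5 6.5 -13 0; 1 -6.4 8 -13 0; 1 -6.4 8 -13 0; 1 -6.4 8 -13 0; 1 -6.4 8 -13 0",
)

```text
time: 25.18
tool_pos: [0.6641, -0.2392, 0.1836]
ee_rot: [-3.141, -0.001, 1.464]
wrist_force: [-0.1, 0.9, 0.1]
width: 0.0006
```

```bash
python3 - <<'E'
from h import *
shift(.6637,-.242,.106,1.463)
o=robot.get_obs(); robot.get_obs=lambda:o
p,d=snapshot('wrist'); save('w9',p); hsv=cv2.cvtColor(p,cv2.COLOR_RGB2HSV)
m=(hsv[...,0]>45)&(hsv[...,0]<85)&(hsv[...,1]>120)&(hsv[...,2]>60)
n,l,s,cc=cv2.connectedComponentsWithStats(m.astype(np.uint8))
for i in range(1,n):
    if s[i,4]>25:
        P=np.array([wristworld(d,u,v)[0] for v,u in zip(*np.nonzero(l==i))]); print(s[i],P.mean(0).round(4),P.min(0).round(4),P.max(0).round(4))
P=np.array([np.r_[wristworld(d,u,v)[0]] for v in range(20,330,3) for u in range(20,420,3)])
c=-.108; ex=np.array([np.cos(c),np.sin(c)]); ey=np.array([-ex[1],ex[0]]); q=(P[:,:2]-[.6425,-.174])@np.c_[ex,ey]
f=(P[:,2]>.1)&(P[:,2]<.116)&(q[:,0]<-.04)&(q[:,0]>-.1)&(abs(q[:,1])<.045); print('handle',f.sum(),np.median(q[f],0))
E
```

```text
shift cm [-0.29 -0.01  7.76] turn 0.0008 | at [ 0.6641 -0.2392  0.1836] yaw 1.4638 t 25.18 w 0.0006 F [-0.1  0.9  0.1]
[320  25  11  11  98] [ 0.6843 -0.0799  0.1318] [ 0.6806 -0.0838  0.1301] [ 0.6878 -0.0757  0.1336]
[308 242  30  30 682] [ 0.6656 -0.2399  0.1421] [ 0.6548 -0.2512  0.1323] [ 0.6755 -0.1627  0.3931]Traceback (most recent call last):
  File "<stdin>", line 10, in <module>
  File "h.py", line 20, in wristworld
    c=calibration('wrist'); T=np.array(c['tool_from_camera']); o=robot.get_obs()
ValueError: time passes only in moves, steps and waits
```

>>> servo_tool(
  series="1 -0.1 0 2 0; 1 -0.1 0 4.5 0; 1 -0.1 0 6.5 0; 1 -0.1 0 7.2 0; 1 -0.1 0 7.4 0; 1 -0.1 0 7.4 0",
)

```text
time: 25.73
tool_pos: [0.6638, -0.2401, 0.1108]
ee_rot: [-3.142, -0.0, 1.464]
wrist_force: [-1.8, 0.7, 1.3]
width: 0.0008
```

>>> servo_tool(
  series="1 0 0 0.2 0; 1 0 0 0.4 0; 1 0 0 0.6 0; 1 0 0 0.6 0; 1 0 0 0.6 0",
)

```text
time: 26.15
tool_pos: [0.6653, -0.2411, 0.106]
ee_rot: [3.138, 0.001, 1.463]
wrist_force: [-2.4, 3.2, 6.1]
width: 0.0003
```

>>> servo_tool(
  series="1 0 0 0.2 0; 1 0 0 0.3 0; 1 0 0 0.3 0; 1 0 0 0.3 0",
)

```text
time: 26.48
tool_pos: [0.6654, -0.2411, 0.1059]
ee_rot: [3.136, 0.001, 1.463]
wrist_force: [-4.7, 3.9, 13.2]
width: 0.0004
```

>>> servo_tool(
  series="1 0 0 0.2 0; 1 0 0 0.3 0; 1 0 0 0.3 0; 1 0 0 0.3 0",
)

```text
time: 26.82
tool_pos: [0.6655, -0.2412, 0.1057]
ee_rot: [3.134, 0.002, 1.463]
wrist_force: [-7.7, 3.9, 20.0]
width: 0.0001
```

The force rose about 5 N over about 5 mm, then went rigid at 20 N, so the button is bottomed. Next I'll compare the green cap's height with the finger down and with it up.

```bash
cat > g.py <<'E'
from h import *
o=robot.get_obs(); robot.get_obs=lambda:o
p,d=snapshot('wrist'); hsv=cv2.cvtColor(p,cv2.COLOR_RGB2HSV)
m=(hsv[...,0]>45)&(hsv[...,0]<85)&(hsv[...,1]>120)&(hsv[...,2]>40); m[:200]=0
P=np.array([wristworld(d,u,v)[0] for v,u in zip(*np.nonzero(m))]).reshape(-1,3)
print(len(P),np.median(P,0).round(4) if len(P) else '',np.percentile(P[:,2],[10,90]).round(4) if len(P) else '',o['tool_pos'])
E
python3 g.py
```

```text
111 [ 0.6663 -0.2321  0.1341] [0.1325 0.1358] [ 0.66550511 -0.24119889  0.10568505]
```

>>> servo_tool(
  series="1 0 0 -0.5 0; 1 0 0 -1 0; 1 0 0 -2 0; 1 0 0 -4 0; 1 0 0 -8 0; 1 0 0 -12 0; 1 0 0 -14 0; 1 0 0 -14 0; 1 0 0 -14 0",
)

```text
time: 27.62
tool_pos: [0.6653, -0.2418, 0.239]
ee_rot: [3.138, 0.002, 1.463]
wrist_force: [-0.0, -0.2, -0.4]
width: 0.0003
```

```bash
python3 g.py; python3 - <<'E'
from h import *
o=robot.get_obs(); print(o['time'],o['wrist_force'])
p,d=snapshot('scene'); save('s10',cv2.resize(p[150:420,180:440],None,fx=2.2,fy=2.2))
W=world('scene',d).reshape(-1,3); c=-.108; ex=np.array([np.cos(c),np.sin(c)]); ey=np.array([-ex[1],ex[0]]); q=(W[:,:2]-[.6425,-.174])@np.c_[ex,ey]
f=(W[:,2]>.095)&(W[:,2]<.115)&(q[:,0]<-.035)&(q[:,0]>-.08)&(abs(q[:,1])<.05); print('handle cab x',f.sum(),np.median(q[f,0]))
E
```

```text
462 [ 0.6654 -0.2404  0.1416] [0.1402 0.1427] [ 0.6653153  -0.2418182   0.23904758]
27.6667 [ 0.58214178  0.70911831 -0.61942106]
handle cab x 135 -0.051279605275608854
```

View pics/s10.png

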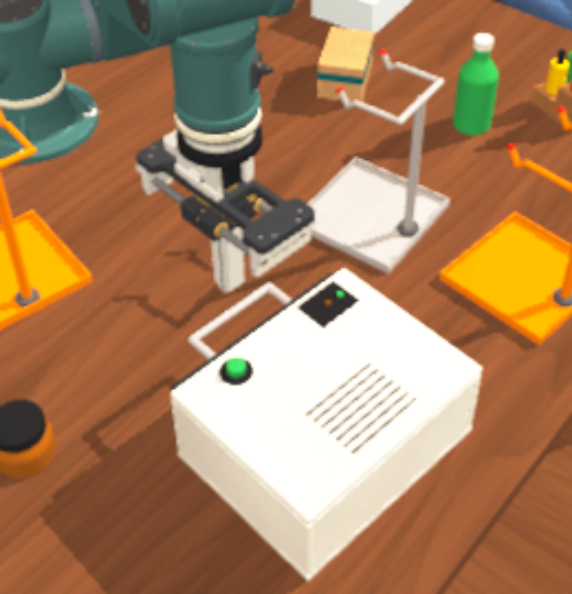

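The button was measured at 0.134 with the finger down and 0.1416 after release. The drawer is home, the hanger is empty, and nothing touches the robot. Handing in.

```bash
python3 -c "
from h import *
print(robot.close_job())"
```

```text
the job is handed in; nothing more can be done
None
```

The job is done and handed in at about 27.7 s of robot time. I pulled the drawer open to its end stop and lifted the basket off the steel hanger. I lowered it onto the drawer floor, let go, and pushed the drawer home by its handle. Then I pressed the start button and let it come back up.

**Last checks**
- **Drawer:** it travelled 144.6 mm from open to home. At the stop the force built to about 12 N with no more movement.
- **Basket:** floor contact showed in the wrist force, and after release the picture showed it upright inside the walls. My numeric check that it stood flat crashed, so flatness rests on that picture.
- **Start button:** its top was at 0.134 m pressed and 0.1416 m after release, which matches 6 mm of travel (7.6 mm measured) and full return.
- **Final picture:** the drawer is shut and the hanger empty. The bottle, jar and carton, which I never went near, are standing.

**What disagreed**
- **Fingertips:** the fingers end about 28 to 34 mm short of the reported TCP. My first grip on the handle closed above the bar because of this, without moving anything. I corrected for it from then on.

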